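# Strip the filler's strainer column for washing

## Robot

A 6-joint arm with a two-finger parallel gripper is mounted at the origin on the work surface. World frame = base frame: x ahead of the robot, y to its left, z up, the work surface at z = 0. Lengths are in m, angles in degrees, forces in N, time in s.
With the tool pointing down it reaches from about 0.35 to 0.725 m from the base axis. Payload 4.3 kg.
Tool frame: the origin (TCP) lies between the finger pads; the fingertips stand 22 mm ahead of it and the grasp point (between the pads) lies 3 mm ahead of it; z points along the fingers, y is the line along which they close (so a half turn about z gives the same grasp; the last joint's range is limited). The gripper opens to 85 mm and grips with 20 to 120 N. Pads are 22 mm wide; open, the fingers measure 114 mm over their backs; the gripper's body (76 mm by 85 mm) begins 54 mm behind the grasp point. The pads swing forward as they close: fully open they stand 13 mm farther back than shut.
Start: joints at [-80.919, 21.618, 4.641, 73.018, 0, 83.68], TCP at [0.153, -0.554, 0.253] pointing down, gripper open.
Joint ranges: [-156.06, 156.06], [-48.1, 94.91], [-58.44, 69.94], [-101.28, 121.22], [-78.64, 73.56], [-180, 180]. Speed limits (degrees/s): [147.25, 147.25, 180, 180, 180, 180].

## Interface

Orientations are given as [roll, pitch, yaw] about the fixed x, y, z axes, in that order (R = Rz(yaw) Ry(pitch) Rx(roll)).
In Python, from rig import observe, capture, ticket gives the robot as it stands.
- The arm moves only by the tool step_arm, never from a script. Its argument "deltas" is a list of rows, each a list of 3 entries, a list of its own where there are three numbers: the shift along the tool's x, y, z in cm, then the turn about the tool's z in rad, then the closure in counts, from 0 (fully open) to 255 (shut). In form: [[[dx, dy, dz], yaw, hand], ...]. A call has 1 to 12 rows; each row is the pose to reach, as a shift and turn from the pose commanded when the call began, along the tool's axes at that moment; what a row does not reach only later rows make up. A row lasts 1/8 s, in which the tool goes at most 62.5 mm and 10.7 degrees, less where a joint would pass 70% of its speed; a pose out of reach is approached as far as the arm can. A call with a gripper value outside its range is refused whole. The fingers move at their own pace and stop on an object; "grip_force" is the grip in N (left out, the last holds). Time passes only in rows, so rows that repeat a pose let the fingers close. It gives the time, the measured TCP pose, the force, the opening and the grip force at its end, in the units of the state.
- observe(): the state, without advancing time (a new reading comes with each control period).
- capture(name): name is "scene" or "top"; returns a dict with "color" (420x560x3 uint8, blue, green, red), "fx", "fy", "cx", "cy" (pixels), "pose" (4x4, takes a point from camera to world coordinates). Camera axes: x right, y down, z forward; pixel columns grow to the right and rows downward; lengths in m; the calibration is good to about 2 mm. A picture is of the moment at which its call begins. There is no depth.
- ticket.job_done(): hands the job in; it is judged then, once.
The state is a dict: "time": time; "qpos": joint angles; "joint_velocities": joint speeds; "joint_efforts": joint torques, N m; "ee_pos": TCP position; "ee_rot": TCP orientation; "contact_force": force on the tool from outside, world axes, zero at the start; "moment": the same for the moment, N m; "grip_width": finger opening in m; "gripper_force": force on a finger pad.
Only numpy, scipy, OpenCV 4.12 (cv2) and the standard library are available. Lean on these libraries where they do the work, as an engineer would, in place of code of your own. Each camera call takes 0.05 s, during which the arm holds its last target. There are 200 camera calls.

## Task

The clamps are off the wine strainer: take its column apart from the top down, one part at a time, so that it can be washed. The gauge must stay dry, so stand it in the felt-lined case; then stand the reducer in the rinse tray, the sight glass on the rubber mat and last the strainer basket in the soaking bowl, each about in the middle of its place. Keep the parts upright, set them down without dropping them, and let go of everything.

Things in the scene. Friction and masses are not known exactly. Their poses are not given: they have to be found in the camera images.
- gauge: Pressure gauge, loose, on top of the stack. Round steel case with a white dial facing straight up (dia 40 mm, from 23 to 50 mm above the origin) on a thin brass stem (dia 14, hex about 15) over a small steel ferrule foot (dia 34 mm, 7 mm thick). 50 mm tall in all, about 0.16 kg. Origin: centre of its underside, z up along its axis. Easiest held by the case.
- reducer: Stainless concentric reducer, loose, second from the top. Wide foot flange below (dia 50.5 mm, 7 mm thick), cone narrowing from dia 40 mm at height 10 to dia 23 mm at height 26, neck dia 23, and a small top flange (dia 34 mm, from 34 to 42 mm high) that is easily gripped. 42 mm tall, about 0.22 kg. Origin: centre of its underside, z up along its axis.
- sightglass: Sight glass, loose, third from the top: a clear glass tube (dia 40 mm) with four thin tie rods between two round steel end plates (dia 58 mm, each 10 mm thick). 80 mm tall, about 0.40 kg. Easiest held by the top plate (70 to 80 mm above the origin). Origin: centre of its underside, z up along its axis.
- basket: Strainer basket, loose, lowest of the stack. Plain steel head ring (dia 66 mm, hole 38, from 50 to 74 mm above the origin; grip here) over a perforated dark steel tube (dia 44, flat closed bottom, 50 mm long) that at the start hangs in the strainer body with 3 mm of play: lift it straight up over 50 mm. 74 mm tall, 0.35 kg. Stands on its bottom. Origin: centre of its underside, z up along the axis.
- housing: Strainer body, fixed steel housing under the stack: foot dia 110 mm, top flange dia 91 with its face 75 mm above the origin, two side outlets along its y reaching 73 mm from the axis at height 36. Origin: centre of its underside on the bench. At the start the origins of basket, sight glass, reducer and gauge are 25, 99, 179 and 221 mm above the bench, the stack's top at 271. It stays.
- gauge_case: Gauge case: open square wooden box lined with grey felt, 100 x 100 mm outside, 86 x 86 mm inside, rim 22 mm high, inner floor (felt) 7 mm above the origin. Fixed. Origin: centre of its underside on the bench.
- rinse_tray: Rinse tray: shallow oblong stainless tray with two wire side handles, 104 x 136 mm outside (long side and handles along its y), rim 20 mm high, flat inner floor 3 mm above the origin. Fixed. Origin: centre of its underside on the bench.
- rubber_mat: Rubber mat: round dark mat with concentric rings, dia 94 mm, 6 mm thick. Fixed. Origin: centre of its underside on the bench.
- soak_bowl: Soaking bowl: round stainless bowl, empty, outer dia 128 mm at the rim and 104 mm at the bottom, 42 mm high, flat inner floor (dia 96 mm) 4 mm above the origin. Fixed. Origin: centre of its underside on the bench.
Not all that is in view belongs to the job. What is shaped like the basket but green is not meant. Leave any orange look-alike of the gauge alone.

How it is judged:
By the outcome, as a careful person would: the job done as asked, in the order asked, and still so for the second after the job is handed in, with the robot touching nothing.
It also fails if it takes over 120 s, if anything falls off the work surface, if the arm or the gripper's body presses on something with over 40 N, if the wrist force passes 120 N, or if a joint passes its speed limit or range.

## Working session

There is one attempt and no reset: what is moved stays moved. The work goes in short steps, Python scripts to look and compute and a tool call to move; the robot and the scene stay as the last step left them, time stands still between calls to the robot, and variables do not carry over. Pictures are saved under pics/ and viewed, at most 15 in all, crops included, and the job is handed in when it is done.

Besides the shell and the picture viewer there is one more tool, called after "Call:" as name(argument=value, ...), one argument or row to a line, values as JSON. step_arm: Moves the arm, as the interface text tells. Its arguments: {"type":"object","properties":{"deltas":{"type":"array"},"grip_force":{"type":"number"}},"required":["deltas"]}

```bash
mkdir -p pics; ls; python3 - <<'E'
from rig import observe,capture
import cv2,numpy as np
s=observe();print({k:np.round(v,3).tolist() for k,v in s.items()})
for n in("scene","top"):
    c=capture(n);cv2.imwrite(f"pics/{n}0.png",c["color"]);print(n,c["fx"],c["fy"],c["cx"],c["cy"],np.round(c["pose"],4).tolist())
E
```

```text
pics
{'time': 0.0, 'qpos': [-80.919, 21.664, 4.562, 73.019, -0.002, 83.68], 'joint_velocities': [0.021, -0.017, -0.008, 0.196, -0.031, 0.076], 'joint_efforts': [0.001, -46.36, 26.988, 0.021, 0.0, -0.0], 'ee_pos': [0.153, -0.554, 0.252], 'ee_rot': [-179.88, -0.012, 15.401], 'contact_force': [0.253, -0.563, -0.644], 'moment': [-0.008, -0.001, 0.01], 'gripper_force': 0.0, 'grip_width': 0.085}
scene 480.00288452617025 480.00288452617025 281.63551455437386 204.84045925511091 [[-0.4423, 0.5752, -0.6881, 1.3546], [0.8968, 0.2816, -0.3412, 0.3952], [-0.0024, -0.768, -0.6404, 0.9256], [0.0, 0.0, 0.0, 1.0]]
top 423.1699597547073 423.1699597547073 278.2503086892044 213.88300722259154 [[0.0796, -0.9766, 0.1996, 0.3493], [-0.9968, -0.0777, 0.0175, -0.0101], [-0.0015, -0.2004, -0.9797, 1.0769], [0.0, 0.0, 0.0, 1.0]]
```

View pics/scene0.png

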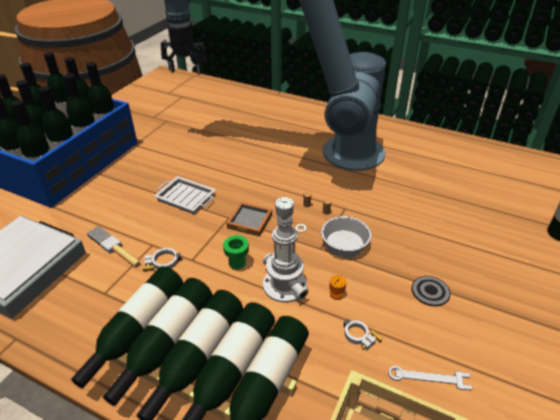

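View pics/top0.png

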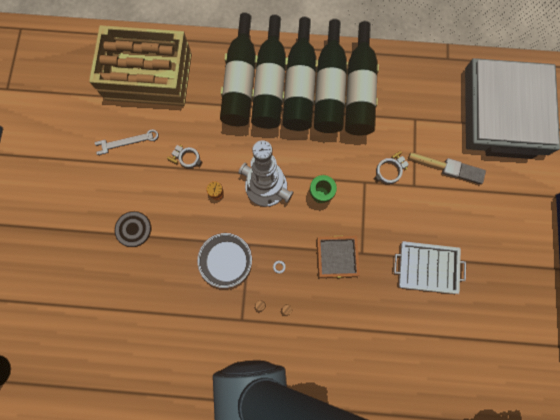

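Top view: the gauge is at (263,150) on the stack. The look-alikes are the orange gauge (215,190) and the green basket (323,188), both to be left alone. Places: case (337,258), tray (430,268), mat (133,229), bowl (225,261). In the scene view the gauge is at (285,205). I'll check these in one close crop.

```bash
cat > h.py <<'E'
import numpy as np,cv2
from rig import capture,observe
def ray(c,uv,z):
    d=c["pose"][:3,:3]@np.array([(uv[0]-c["cx"])/c["fx"],(uv[1]-c["cy"])/c["fy"],1]);o=c["pose"][:3,3]
    return o+d*(z-o[2])/d[2]
def proj(c,p):
    q=c["pose"][:3,:3].T@(np.asarray(p)-c["pose"][:3,3]);return np.array([c["fx"]*q[0]/q[2]+c["cx"],c["fy"]*q[1]/q[2]+c["cy"]])
def ring(c,im,x,y,z,d,s,o,col=(0,0,255)):
    a=np.linspace(0,2*np.pi,60);p=np.array([(proj(c,[x+d/2*np.cos(t),y+d/2*np.sin(t),z])+.5-o)*s for t in a])
    cv2.polylines(im,[p.astype(int)],True,col,1)
def crop(c,x0,y0,w,h,s):
    return cv2.resize(c["color"][y0:y0+h,x0:x0+w],None,fx=s,fy=s,interpolation=cv2.INTER_CUBIC)
E
python3 - <<'E'
from h import *
t=capture("top");s=capture("scene")
g=ray(t,(263,149.5),.271);print("gauge top",g,"scene",ray(s,(284.5,203),.271))
print("hous",ray(t,(266,185),.02))
for n,uv,z in(("case",(337.5,258),.02),("tray",(430,268),.015),("mat",(133,229),.006),("bowl",(225,261),.042),("green",(323,188),.07),("orange",(215,189),.04)):print(n,ray(t,uv,z).round(4))
a=crop(t,230,130,110,130,4);b=crop(s,225,180,85,130,4);
x,y=g[:2]
for z,d in((.271,.04),(.221,.034),(.179,.0505),(.179,.058),(.099,.066),(.075,.091),(0.,.11)):
    ring(t,a,x,y,z,d,4,(230,130));ring(s,b,x,y,z,d,4,(225,180))
cv2.imwrite("pics/c1.png",np.hstack([a,b]))
E
```

```text
gauge top [0.64252726 0.04526598 0.271     ] scene [0.64300773 0.04927581 0.271     ]
hous [0.63813002 0.04638074 0.02      ]
case [ 0.4644 -0.1476  0.02  ]
tray [ 0.4583 -0.3795  0.015 ]
mat [0.4985 0.3773 0.006 ]
bowl [0.4328 0.1286 0.042 ]
green [ 0.628  -0.0967  0.07  ]
orange [0.612  0.1732 0.04  ]
```

View pics/c1.png

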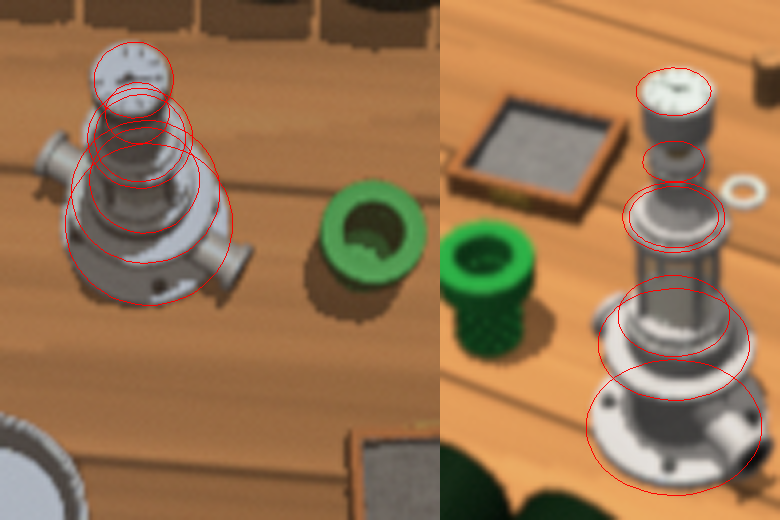

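The crop confirms the choice: steel gauge with a white dial on the stack at about (0.642, 0.048), with the green basket and orange gauge clearly apart. I'll go above it, turning to yaw 180 so the fingers close along y.

Call:
step_arm(
  deltas=[
    [[0,0,-4],-0.17,0],
    [[2,-1.5,-8],-0.34,0],
    [[6,-4.3,-9],-0.51,0],
    [[10,-7.1,-9],-0.68,0],
    [[14,-10,-9],-0.85,0],
    [[18,-12.8,-9],-1.02,0],
    [[22,-15.7,-9],-1.19,0],
    [[26,-18.5,-9],-1.36,0],
    [[30,-21.4,-9],-1.53,0],
    [[34,-24.2,-9],-1.7,0],
    [[38,-27,-9],-1.87,0],
    [[38,-27,-9],-2.04,0],
  ],
)

```text
time: 1.7
ee_pos: [0.4488, -0.1905, 0.343]
ee_rot: [180.0, -0.0, 132.9]
contact_force: [-1.0, -0.2, 0.2]
grip_width: 0.0856
gripper_force: 0.0
```

```bash
cat >> h.py <<'E'
from scipy.spatial.transform import Rotation as Ro
def rel(p,yaw=None):
    s=observe();R=Ro.from_euler("xyz",s["ee_rot"],degrees=True)
    d=R.inv().apply(np.asarray(p)-s["ee_pos"])*100
    t=0 if yaw is None else -np.radians((yaw-s["ee_rot"][2]+180)%360-180)
    print("t",round(s["time"],2),"pos",np.round(s["ee_pos"],4),"rot",np.round(s["ee_rot"],2),"F",np.round(s["contact_force"],1),"w",round(s["grip_width"],4),"-> cm",d.round(2),"turn",round(t,3),"q6",s["qpos"].round(0) if hasattr(s["qpos"],"round") else s["qpos"])
E
python3 -c "
from h import *
rel((.642,.048,.34),180)"
```

```text
t 1.7 pos [ 0.4488 -0.1905  0.343 ] rot [ 1.7997e+02 -3.0000e-02  1.3291e+02] F [-1.  -0.2  0.2] w 0.0856 -> cm [ 4.32 30.39  0.32] turn -0.822 q6 [-30.  11.   3.  82.   0.  17.]
```

Call:
step_arm(
  deltas=[
    [[0.6,4,0],-0.16,0],
    [[1.2,8,0],-0.32,0],
    [[1.8,12,0],-0.48,0],
    [[2.4,16,0],-0.64,0],
    [[3,20,0],-0.82,0],
    [[3.6,25,0.3],-0.82,0],
    [[4,28,0.3],-0.82,0],
    [[4.3,30.4,0.3],-0.82,0],
    [[4.3,30.4,0.3],-0.82,0],
    [[4.3,30.4,0.3],-0.82,0],
  ],
)

```text
time: 2.95
ee_pos: [0.643, 0.0427, 0.3401]
ee_rot: [-180.0, -0.0, 179.3]
contact_force: [-0.5, -0.6, -0.1]
grip_width: 0.0855
gripper_force: 0.0
```

```bash
python3 - <<'E'
from h import *
rel((.642,.048,.261),180)
t=capture("top");s=capture("scene")
a=crop(t,210,90,100,130,4);b=crop(s,235,140,100,130,4)
for z,d in((.271,.04),(.244,.04)):
    ring(t,a,.6425,.048,z,d,4,(210,90));ring(s,b,.6425,.048,z,d,4,(235,140))
cv2.imwrite("pics/c2.png",np.hstack([a,b]))
E
```

```text
t 2.95 pos [0.643  0.0427 0.3401] rot [-1.7997e+02 -4.0000e-02  1.7925e+02] F [-0.5 -0.6 -0.1] w 0.0855 -> cm [0.1  0.53 7.91] turn -0.013 q6 [-2. 31. 33. 92. -0. -1.]
```

View pics/c2.png

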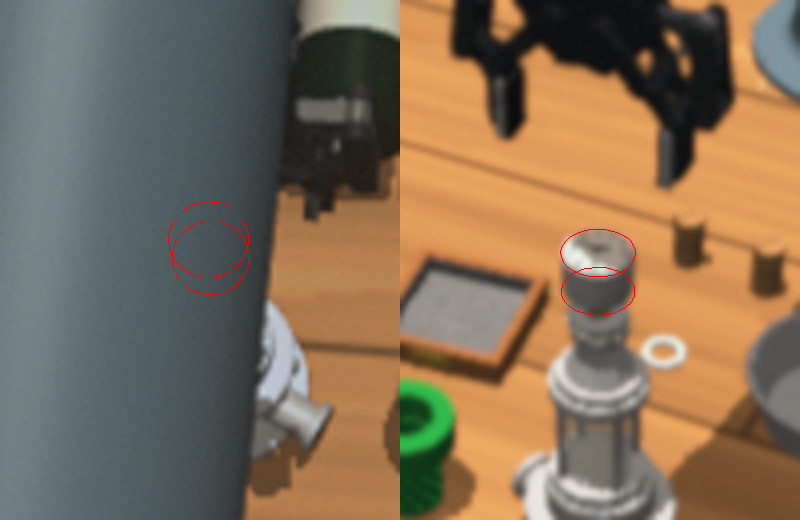

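The scene crop shows the gauge fitting the projected rings at (0.6425, 0.048), with the open fingers above it. Descending and closing.

Call:
step_arm(
  deltas=[
    [[0.1,0.5,1],0,0],
    [[0.1,0.5,2.5],0,0],
    [[0.1,0.5,4],0,0],
    [[0.1,0.5,5.5],0,0],
    [[0.1,0.5,7],0,0],
    [[0.1,0.5,7.9],0,0],
    [[0.1,0.5,7.9],0,0],
  ],
  grip_force=30,
)

```text
time: 3.92
ee_pos: [0.6417, 0.0477, 0.2609]
ee_rot: [-180.0, -0.1, 179.2]
contact_force: [0.2, 0.4, 0.2]
grip_width: 0.0851
gripper_force: 0.0
```

Call:
step_arm(
  deltas=[
    [[0,0,0],0,60],
    [[0,0,0],0,100],
    [[0,0,0],0,130],
    [[0,0,0],0,150],
    [[0,0,0],0,200],
    [[0,0,0],0,200],
    [[0,0,0],0,200],
  ],
  grip_force=30,
)

```text
time: 4.8
ee_pos: [0.6427, 0.0481, 0.2618]
ee_rot: [-180.0, 0.1, 179.3]
contact_force: [-0.1, -0.6, 3.6]
grip_width: 0.0389
gripper_force: 30.6
```

```bash
python3 - <<'E'
from h import *
rel((.642,.048,.3),180)
s=capture("scene")
cv2.imwrite("pics/c3.png",crop(s,225,120,120,150,4))
E
```

```text
t 4.8 pos [0.6427 0.0481 0.2618] rot [-1.7998e+02  6.0000e-02  1.7926e+02] F [-0.1 -0.6  3.6] w 0.0389 -> cm [ 0.06 -0.01 -3.82] turn -0.013 q6 [-1. 30. 19. 79. -0. -1.]
```

View pics/c3.png

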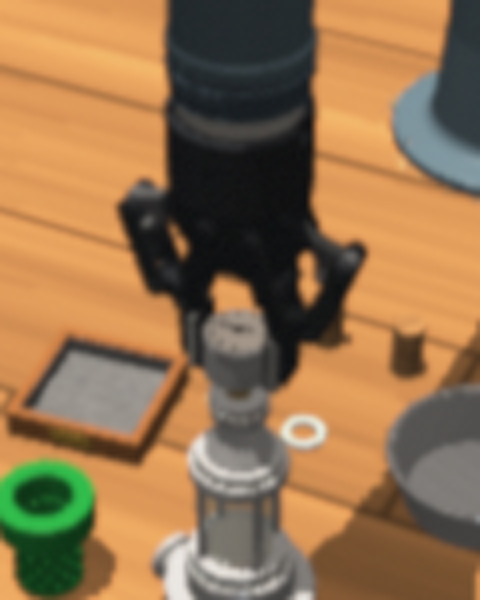

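The gauge is held (38.9 mm) with both pads on the case. Lifting, and meanwhile checking the places with both cameras' pictures.

Call:
step_arm(
  deltas=[
    [[0,0,-0.5],0,200],
    [[0,0,-1.5],0,200],
    [[0,0,-3],0,200],
    [[0,0,-4.5],0,200],
    [[0,0,-4.5],0,200],
  ],
)

```text
time: 5.48
ee_pos: [0.643, 0.0483, 0.3076]
ee_rot: [180.0, 0.1, 179.3]
contact_force: [0.6, 0.7, -1.5]
grip_width: 0.0391
gripper_force: 30.3
```

```bash
python3 - <<'E'
from h import *
rel((.464,-.1475,.15),180)
t=capture("top");s=capture("scene")
t["color"]=cv2.imread("pics/top0.png");s["color"]=cv2.imread("pics/scene0.png")
out=[]
for n,x,y,z,d,w in(("case",.4644,-.1476,.022,.1,0),("tray",.4583,-.3795,.02,.104,0),("mat",.4985,.3773,.006,.094,0),("bowl",.4328,.1286,.042,.128,0)):
    col=[]
    for c in(t,s):
        u=proj(c,[x,y,z]).astype(int)-33;k=crop(c,u[0],u[1],66,66,3)
        ring(c,k,x,y,z,d,3,u);ring(c,k,x,y,z,.01,3,u);col.append(k)
    out.append(np.vstack(col))
cv2.imwrite("pics/c4.png",np.hstack(out))
E
```

```text
t 5.47 pos [0.643  0.0483 0.3076] rot [1.8000e+02 1.3000e-01 1.7927e+02] F [ 0.6  0.7 -1.5] w 0.0391 -> cm [ 17.69 -19.81  15.72] turn -0.013 q6 [-1. 31. 27. 86.  0. -1.]
```

View pics/c4.png

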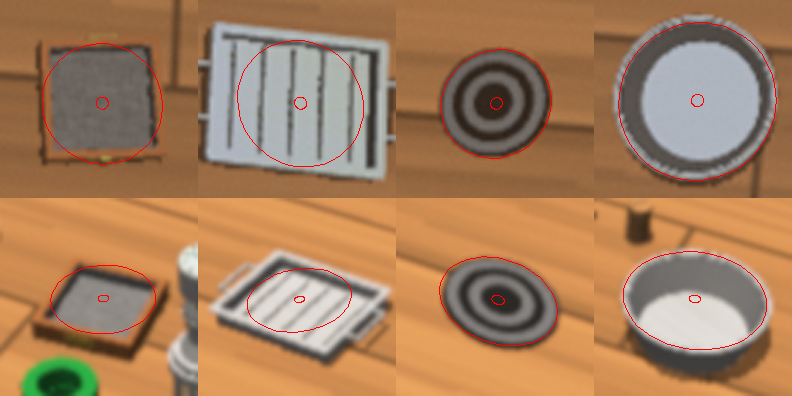

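Rings fit all four places within about 2 mm (bowl nudged to y≈0.131). Carrying the gauge to the case.

Call:
step_arm(
  deltas=[
    [[0.8,-0.9,0],0,200],
    [[2.4,-2.7,0],0,200],
    [[4.2,-4.7,0],0,200],
    [[6,-6.7,0],0,200],
    [[7.8,-8.7,1],0,200],
    [[9.6,-10.7,3],0,200],
    [[11.4,-12.8,5.5],0,200],
    [[13.2,-14.8,8],0,200],
    [[15,-16.8,11],0,200],
    [[16.6,-18.6,13.5],0,200],
    [[17.7,-19.8,15.2],0,200],
    [[17.7,-19.8,15.7],0,200],
  ],
)

```text
time: 7.08
ee_pos: [0.4603, -0.1475, 0.1478]
ee_rot: [179.9, -0.2, 179.1]
contact_force: [0.6, 0.8, -0.8]
grip_width: 0.0391
gripper_force: 30.5
```

Call:
step_arm(
  deltas=[
    [[0,0,1],0,200],
    [[0,0,2.5],0,200],
    [[0,0,4.5],0,200],
    [[0,0,6.5],0,200],
    [[0,0,8],0,200],
    [[0,0,8.5],0,200],
    [[0,0,8.5],0,200],
  ],
)

```text
time: 7.95
ee_pos: [0.4633, -0.1473, 0.0644]
ee_rot: [-180.0, 0.0, 179.3]
contact_force: [0.6, -0.2, -1.2]
grip_width: 0.0392
gripper_force: 30.5
```

```bash
python3 - <<'E'
from h import *
rel((.464,-.1475,.048),180)
s=capture("scene")
cv2.imwrite("pics/c5.png",crop(s,190,120,120,130,4))
E
```

```text
t 7.95 pos [ 0.4633 -0.1473  0.0644] rot [-1.7999e+02  2.0000e-02  1.7931e+02] F [ 0.6 -0.2 -1.2] w 0.0392 -> cm [-0.07 -0.02  1.64] turn -0.012 q6 [-25.  20. -28.  42.   0. -24.]
```

View pics/c5.png

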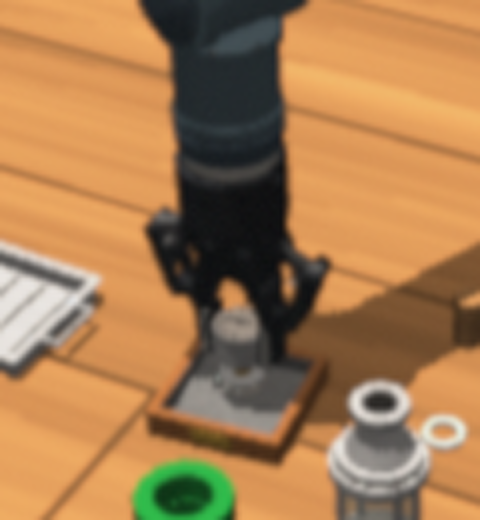

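The gauge is over the middle of the case, upright, and the reducer stayed on the stack. Lowering slowly.

Call:
step_arm(
  deltas=[
    [[0,0,0.5],0,200],
    [[0,0,1],0,200],
    [[0,0,1.3],0,200],
    [[0,0,1.5],0,200],
    [[0,0,1.6],0,200],
    [[0,0,1.6],0,200],
    [[0,0,1.65],0,200],
    [[0,0,1.65],0,200],
  ],
)

```text
time: 9.0
ee_pos: [0.463, -0.1476, 0.0479]
ee_rot: [-180.0, 0.0, 179.3]
contact_force: [-0.2, -0.9, -1.0]
grip_width: 0.0395
gripper_force: 30.5
```

Call:
step_arm(
  deltas=[
    [[0,0,0.05],0,200],
    [[0,0,0.1],0,200],
    [[0,0,0.15],0,200],
    [[0,0,0.15],0,200],
  ],
)

```text
time: 9.5
ee_pos: [0.4631, -0.1476, 0.0477]
ee_rot: [-180.0, 0.0, 179.3]
contact_force: [-4.5, 1.1, 13.0]
grip_width: 0.0388
gripper_force: 31.7
```

Contact. Releasing gently by part-opening, then rising.

Call:
step_arm(
  deltas=[
    [[0,0,-0.08],0,120],
    [[0,0,-0.08],0,100],
    [[0,0,-0.08],0,80],
    [[0,0,-0.08],0,60],
    [[0,0,-0.08],0,60],
    [[0,0,-1],0,60],
    [[0,0,-3],0,60],
    [[0,0,-6],0,60],
    [[0,0,-10],0,40],
    [[0,0,-14],0,0],
    [[0,0,-18],0,0],
    [[0,0,-22],0,0],
  ],
)

```text
time: 11.0
ee_pos: [0.4627, -0.1474, 0.2684]
ee_rot: [-180.0, 0.0, 179.3]
contact_force: [0.4, -0.4, 0.4]
grip_width: 0.0853
gripper_force: 0.0
```

```bash
python3 - <<'E'
from h import *
s=capture("scene")
a=crop(s,200,170,100,100,4)
ring(s,a,.464,-.1475,.057,.04,4,(200,170))
ring(s,a,.642,.048,.221,.034,4,(200,170));ring(s,a,.642,.048,.221,.034,4,(200,170))
b=crop(s,235,170,100,100,4);ring(s,b,.642,.048,.221,.034,4,(235,170));ring(s,b,.642,.048,.179,.058,4,(235,170))
cv2.imwrite("pics/c6.png",np.hstack([a,b]))
rel((.642,.048,.3),180)
E
```

```text
t 11.05 pos [ 0.4649 -0.1484  0.2738] rot [-179.78    0.47  179.27] F [ 2.2 -0.7  3.5] w 0.0857 -> cm [-17.48  19.85  -2.56] turn -0.013 q6 [-25.  11.  -7.  72.  -0. -24.]
```

View pics/c6.png

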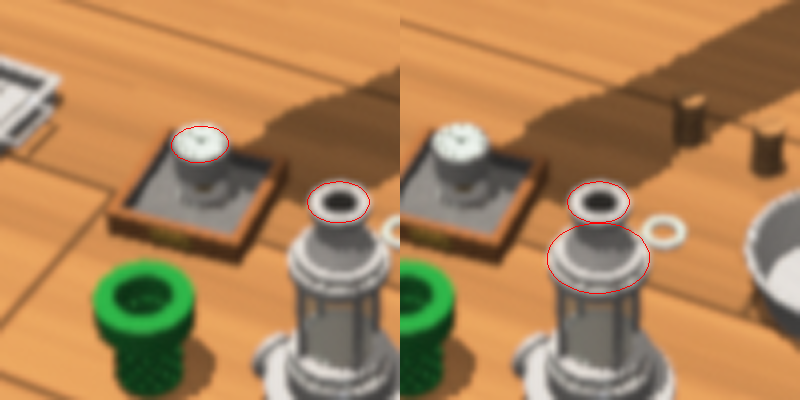

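The gauge stands upright in the middle of the case and the reducer is still in place at (0.642, 0.048). Next is the reducer.

Call:
step_arm(
  deltas=[
    [[-2,2,-3],0,0],
    [[-5,5.2,-3],0,0],
    [[-8,8.5,-3],0,0],
    [[-11,12,-3],0,0],
    [[-14,15.5,-3],0,0],
    [[-16.5,18.3,-3],0,0],
    [[-17.9,19.6,-3],0,0],
    [[-17.9,19.6,-3],0,0],
    [[-17.9,19.6,-3],0,0],
  ],
)

```text
time: 12.18
ee_pos: [0.6439, 0.0457, 0.2965]
ee_rot: [-180.0, -0.0, 179.2]
contact_force: [0.4, -0.1, 0.8]
grip_width: 0.0854
gripper_force: 0.0
```

```bash
python3 -c "
from h import *
rel((.642,.048,.221),180)"
```

```text
t 12.18 pos [0.6439 0.0457 0.2965] rot [-1.7997e+02 -1.0000e-02  1.7924e+02] F [ 0.4 -0.1  0.8] w 0.0854 -> cm [0.19 0.23 7.55] turn -0.013 q6 [-2. 31. 25. 84. -0. -1.]
```

Call:
step_arm(
  deltas=[
    [[0.2,0.2,1],0,0],
    [[0.2,0.2,2.5],0,0],
    [[0.2,0.2,4],0,0],
    [[0.2,0.2,5.5],0,0],
    [[0.2,0.2,7],0,0],
    [[0.2,0.2,7.5],0,0],
    [[0.2,0.2,7.5],0,0],
  ],
)

```text
time: 13.05
ee_pos: [0.642, 0.048, 0.221]
ee_rot: [-180.0, -0.0, 179.3]
contact_force: [0.5, 0.2, 0.0]
grip_width: 0.0851
gripper_force: 0.0
```

Call:
step_arm(
  deltas=[
    [[0,0,0],0,60],
    [[0,0,0],0,100],
    [[0,0,0],0,130],
    [[0,0,0],0,150],
    [[0,0,0],0,210],
    [[0,0,0],0,210],
    [[0,0,0],0,210],
  ],
  grip_force=40,
)

```text
time: 13.92
ee_pos: [0.6427, 0.0484, 0.2217]
ee_rot: [180.0, 0.1, 179.3]
contact_force: [0.8, 1.8, 3.0]
grip_width: 0.0324
gripper_force: 39.5
```

Call:
step_arm(
  deltas=[
    [[0,0,-0.5],0,210],
    [[0,0,-1.5],0,210],
    [[0,0,-3],0,210],
    [[0,0,-4.5],0,210],
    [[0,0,-5],0,210],
    [[0,0,-5],0,210],
  ],
)

```text
time: 14.68
ee_pos: [0.6427, 0.0481, 0.2719]
ee_rot: [-180.0, 0.1, 179.3]
contact_force: [-0.3, -0.4, -1.4]
grip_width: 0.0318
gripper_force: 39.8
```

```bash
python3 - <<'E'
from h import *
rel((.458,-.379,.12),180)
s=capture("scene")
cv2.imwrite("pics/c7.png",crop(s,225,130,120,150,4))
E
```

```text
t 14.68 pos [0.6427 0.0481 0.2719] rot [-1.7999e+02  7.0000e-02  1.7926e+02] F [-0.3 -0.4 -1.4] w 0.0318 -> cm [ 17.94 -42.95  15.18] turn -0.013 q6 [-1. 30. 21. 80. -0. -1.]
```

View pics/c7.png

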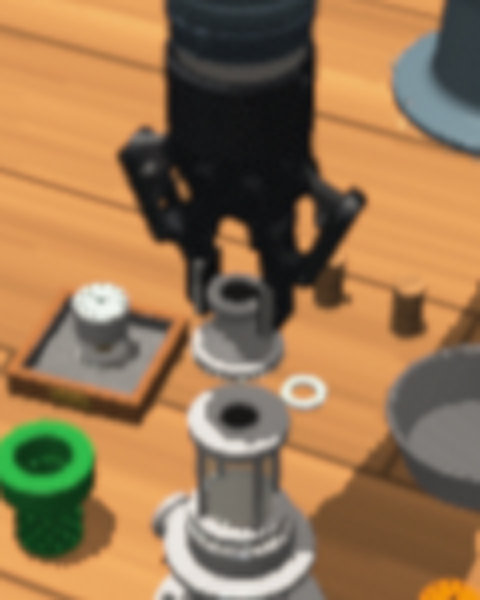

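The reducer is held level above the sight glass, which stayed put. Carrying it to the tray.

Call:
step_arm(
  deltas=[
    [[0.5,-1.2,0],0,210],
    [[1.4,-3.3,0],0,210],
    [[2.5,-6,0],0,210],
    [[3.7,-9,0],0,210],
    [[4.9,-12,0],0,210],
    [[6.2,-15,0],0,210],
    [[7.4,-18,0],0,210],
    [[8.7,-21,0],0,210],
    [[9.9,-24,0],0,210],
    [[11.2,-27,0],0,210],
    [[12.4,-30,0.5],0,210],
    [[13.5,-32.5,1.5],0,210],
  ],
)

```text
time: 16.23
ee_pos: [0.502, -0.2767, 0.2561]
ee_rot: [-180.0, -0.0, 179.2]
contact_force: [0.2, 0.6, -2.0]
grip_width: 0.0321
gripper_force: 39.9
```

```bash
python3 -c "
from h import *
rel((.458,-.379,.06),180)"
```

```text
t 16.23 pos [ 0.502  -0.2767  0.2561] rot [-1.7996e+02 -1.0000e-02  1.7920e+02] F [ 0.2  0.6 -2. ] w 0.0321 -> cm [  4.25 -10.28  19.62] turn -0.014 q6 [-35.  21.   5.  73.  -0. -34.]
```

Call:
step_arm(
  deltas=[
    [[0.9,-2.2,1.5],0,210],
    [[1.8,-4.4,3.5],0,210],
    [[2.7,-6.6,6],0,210],
    [[3.5,-8.6,8.5],0,210],
    [[4.2,-10.1,11],0,210],
    [[4.3,-10.3,13],0,210],
    [[4.3,-10.3,15],0,210],
    [[4.3,-10.3,17],0,210],
    [[4.3,-10.3,18.8],0,210],
    [[4.3,-10.3,19.6],0,210],
    [[4.3,-10.3,19.6],0,210],
  ],
)

```text
time: 17.6
ee_pos: [0.4581, -0.3772, 0.0598]
ee_rot: [179.9, -0.1, 179.2]
contact_force: [0.4, -0.2, -1.6]
grip_width: 0.0319
gripper_force: 39.9
```

```bash
python3 - <<'E'
from h import *
rel((.458,-.379,.0457),180)
s=capture("scene")
cv2.imwrite("pics/c8.png",crop(s,130,110,120,130,4))
E
```

```text
t 17.6 pos [ 0.4581 -0.3772  0.0598] rot [ 1.7995e+02 -7.0000e-02  1.7925e+02] F [ 0.4 -0.2 -1.6] w 0.0319 -> cm [ 0.   -0.18  1.41] turn -0.013 q6 [-46.  31. -11.  48.  -0. -45.]
```

View pics/c8.png

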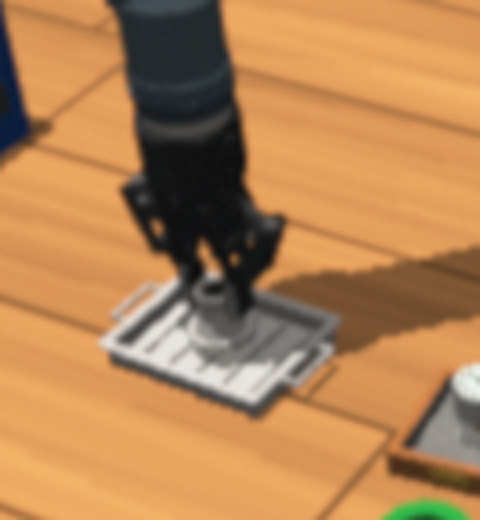

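The reducer is over the middle of the tray. Lowering to contact.

Call:
step_arm(
  deltas=[
    [[0,-0.1,0.5],0,210],
    [[0,-0.1,0.9],0,210],
    [[0,-0.1,1.2],0,210],
    [[0,-0.1,1.35],0,210],
    [[0,-0.1,1.4],0,210],
    [[0,-0.1,1.45],0,210],
    [[0,-0.1,1.45],0,210],
  ],
)

```text
time: 18.52
ee_pos: [0.459, -0.3785, 0.0459]
ee_rot: [-180.0, 0.0, 179.3]
contact_force: [1.0, 0.5, -2.4]
grip_width: 0.032
gripper_force: 39.9
```

Call:
step_arm(
  deltas=[
    [[0,0,0.05],0,210],
    [[0,0,0.1],0,210],
    [[0,0,0.15],0,210],
    [[0,0,0.15],0,210],
  ],
)

```text
time: 19.02
ee_pos: [0.4591, -0.3786, 0.0457]
ee_rot: [-180.0, 0.0, 179.3]
contact_force: [-2.1, 2.9, 7.8]
grip_width: 0.0323
gripper_force: 40.6
```

Call:
step_arm(
  deltas=[
    [[0,0,-0.06],0,140],
    [[0,0,-0.06],0,110],
    [[0,0,-0.06],0,80],
    [[0,0,-0.06],0,60],
    [[0,0,-0.06],0,60],
    [[0,0,-1],0,60],
    [[0,0,-3],0,60],
    [[0,0,-6],0,60],
    [[0,0,-10],0,40],
    [[0,0,-14],0,0],
    [[0,0,-18],0,0],
    [[0,0,-18],0,0],
  ],
)

```text
time: 20.52
ee_pos: [0.4607, -0.3803, 0.2291]
ee_rot: [-179.7, 0.3, 179.3]
contact_force: [0.9, -0.6, 0.3]
grip_width: 0.0853
gripper_force: 0.0
```

```bash
python3 - <<'E'
from h import *
s=capture("scene")
a=crop(s,130,150,100,100,4)
ring(s,a,.459,-.3785,.045,.034,4,(130,150))
b=crop(s,235,190,100,100,4);ring(s,b,.642,.048,.179,.058,4,(235,190));ring(s,b,.642,.048,.099,.066,4,(235,190))
cv2.imwrite("pics/c9.png",np.hstack([a,b]))
rel((.642,.048,.26),180)
E
```

```text
t 20.57 pos [ 0.4599 -0.3794  0.2267] rot [-179.8     0.19  179.27] F [ 0.3  0.4 -1.5] w 0.0852 -> cm [-17.68  42.96  -3.42] turn -0.013 q6 [-46.  24.   5.  70.  -0. -45.]
```

View pics/c9.png

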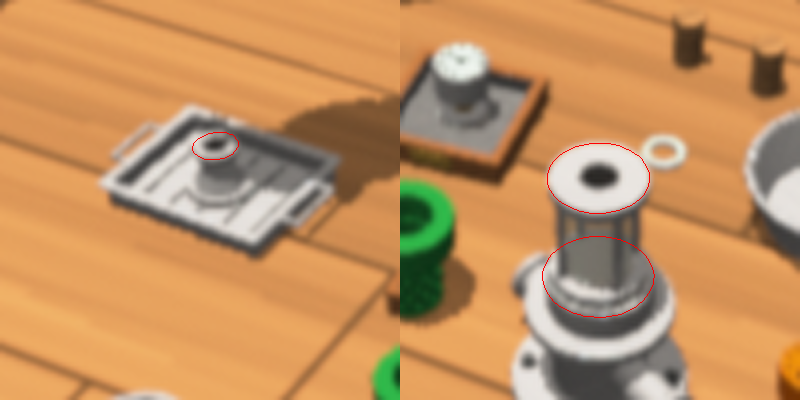

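Reducer stands upright mid-tray; the sight glass is at (0.642, 0.048). Next, the sight glass.

Call:
step_arm(
  deltas=[
    [[-1.6,4,-3.4],0,0],
    [[-3.3,8,-3.4],0,0],
    [[-5,12,-3.4],0,0],
    [[-6.6,16,-3.4],0,0],
    [[-8.2,20,-3.4],0,0],
    [[-9.9,24,-3.4],0,0],
    [[-11.5,28,-3.4],0,0],
    [[-13.2,32,-3.4],0,0],
    [[-14.8,36,-3.4],0,0],
    [[-16.5,40,-3.4],0,0],
    [[-17.7,43,-3.4],0,0],
    [[-17.7,43,-3.4],0,0],
  ],
)

```text
time: 22.08
ee_pos: [0.6411, 0.0515, 0.2562]
ee_rot: [180.0, -0.2, 179.5]
contact_force: [-0.0, -0.2, 1.0]
grip_width: 0.0854
gripper_force: 0.0
```

```bash
python3 -c "
from h import *
rel((.642,.048,.175),180)"
```

```text
t 22.07 pos [0.6411 0.0515 0.2562] rot [ 1.7999e+02 -1.7000e-01  1.7946e+02] F [-0.  -0.2  1. ] w 0.0854 -> cm [-0.12 -0.35  8.12] turn -0.009 q6 [-1. 30. 19. 78.  0. -1.]
```

Call:
step_arm(
  deltas=[
    [[0,0,0],0,0],
    [[0,0,0],0,0],
  ],
)

```text
time: 22.32
ee_pos: [0.6409, 0.0481, 0.2579]
ee_rot: [-180.0, -0.1, 179.2]
contact_force: [-0.1, -0.2, 0.3]
grip_width: 0.0856
gripper_force: 0.0
```

```bash
python3 -c "
from h import *
rel((.642,.048,.175),180)"
```

```text
t 22.32 pos [0.6409 0.0481 0.2579] rot [-1.7998e+02 -6.0000e-02  1.7919e+02] F [-0.1 -0.2  0.3] w 0.0856 -> cm [-0.12 -0.01  8.29] turn -0.014 q6 [-1. 30. 19. 78. -0. -1.]
```

Call:
step_arm(
  deltas=[
    [[-0.1,0,1],0,0],
    [[-0.1,0,2.5],0,0],
    [[-0.1,0,4],0,0],
    [[-0.1,0,5.5],0,0],
    [[-0.1,0,7],0,0],
    [[-0.1,0,8.2],0,0],
    [[-0.1,0,8.2],0,0],
  ],
)

```text
time: 23.2
ee_pos: [0.6416, 0.0492, 0.1749]
ee_rot: [-180.0, -0.1, 179.3]
contact_force: [-0.5, -1.1, -0.9]
grip_width: 0.0856
gripper_force: 0.0
```

Call:
step_arm(
  deltas=[
    [[0,0,0],0,40],
    [[0,0,0],0,60],
    [[0,0,0],0,75],
    [[0,0,0],0,90],
    [[0,0,0],0,150],
    [[0,0,0],0,150],
    [[0,0,0],0,150],
  ],
  grip_force=50,
)

```text
time: 24.08
ee_pos: [0.6429, 0.049, 0.1773]
ee_rot: [-180.0, 0.1, 179.3]
contact_force: [-0.5, -1.4, 6.2]
grip_width: 0.0565
gripper_force: 52.0
```

Call:
step_arm(
  deltas=[
    [[0,0,-0.5],0,150],
    [[0,0,-1.5],0,150],
    [[0,0,-3],0,150],
    [[0,0,-4.5],0,150],
    [[0,0,-5],0,150],
    [[0,0,-5],0,150],
  ],
)

```text
time: 24.82
ee_pos: [0.6429, 0.0492, 0.227]
ee_rot: [-180.0, 0.1, 179.3]
contact_force: [-0.5, -0.3, -5.1]
grip_width: 0.0563
gripper_force: 54.0
```

```bash
python3 - <<'E'
from h import *
rel((.4985,.3775,.2),180)
s=capture("scene")
cv2.imwrite("pics/c10.png",crop(s,225,150,120,150,4))
E
```

```text
t 24.82 pos [0.6429 0.0492 0.227 ] rot [-1.8000e+02  9.0000e-02  1.7927e+02] F [-0.5 -0.3 -5.1] w 0.0563 -> cm [14.86 32.64  2.68] turn -0.013 q6 [-1. 30. 15. 74. -0. -1.]
```

View pics/c10.png

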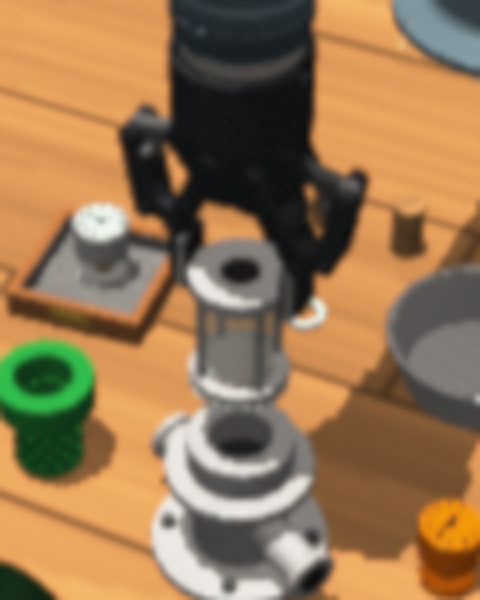

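Sight glass held level, basket still seated. Carrying it to the mat.

Call:
step_arm(
  deltas=[
    [[0.5,1,0],0,150],
    [[1.3,2.8,0],0,150],
    [[2.4,5.2,0],0,150],
    [[3.5,7.7,0],0,150],
    [[4.7,10.3,0],0,150],
    [[5.9,12.9,0],0,150],
    [[7,15.4,0],0,150],
    [[8.2,18,0],0,150],
    [[9.4,20.6,0],0,150],
    [[10.5,23.1,0],0,150],
    [[11.7,25.7,0],0,150],
    [[12.8,28.1,0.5],0,150],
  ],
)

```text
time: 26.38
ee_pos: [0.5164, 0.3339, 0.2215]
ee_rot: [180.0, 0.0, 179.4]
contact_force: [0.4, 0.1, -5.0]
grip_width: 0.0562
gripper_force: 54.1
```

```bash
python3 -c "
from h import *
rel((.4985,.3775,.1),180)"
```

```text
t 26.38 pos [0.5164 0.3339 0.2215] rot [179.97   0.   179.35] F [ 0.4  0.1 -5. ] w 0.0562 -> cm [ 1.84  4.33 12.15] turn -0.011 q6 [27. 27.  8. 71.  0. 28.]
```

Call:
step_arm(
  deltas=[
    [[0.8,1.8,0.5],0,150],
    [[1.5,3.4,1.5],0,150],
    [[1.8,4.3,3],0,150],
    [[1.8,4.4,5],0,150],
    [[1.8,4.4,7],0,150],
    [[1.8,4.4,9],0,150],
    [[1.8,4.4,10.8],0,150],
    [[1.8,4.4,12],0,150],
    [[1.8,4.4,12.2],0,150],
    [[1.8,4.4,12.2],0,150],
  ],
)

```text
time: 27.62
ee_pos: [0.5009, 0.376, 0.0995]
ee_rot: [180.0, 0.0, 179.3]
contact_force: [1.5, 0.3, -4.3]
grip_width: 0.0565
gripper_force: 54.1
```

```bash
python3 -c "
from h import *
rel((.4985,.3775,.084),180)"
```

```text
t 27.62 pos [0.5009 0.376  0.0995] rot [1.7999e+02 3.0000e-02 1.7925e+02] F [ 1.5  0.3 -4.3] w 0.0565 -> cm [0.24 0.14 1.55] turn -0.013 q6 [31. 32. -2. 56. -0. 32.]
```

Call:
step_arm(
  deltas=[
    [[0.2,0.1,0.5],0,150],
    [[0.2,0.1,0.9],0,150],
    [[0.2,0.1,1.2],0,150],
    [[0.2,0.1,1.35],0,150],
    [[0.2,0.1,1.45],0,150],
    [[0.2,0.1,1.5],0,150],
    [[0.2,0.1,1.5],0,150],
  ],
)

```text
time: 28.5
ee_pos: [0.4987, 0.3771, 0.0844]
ee_rot: [-180.0, 0.0, 179.3]
contact_force: [0.3, -0.7, -3.5]
grip_width: 0.0559
gripper_force: 54.1
```

Call:
step_arm(
  deltas=[
    [[0,0,0.05],0,150],
    [[0,0,0.1],0,150],
    [[0,0,0.15],0,150],
    [[0,0,0.15],0,150],
  ],
)

```text
time: 29.0
ee_pos: [0.4991, 0.3771, 0.0844]
ee_rot: [180.0, 0.1, 179.3]
contact_force: [-2.4, -2.2, 7.2]
grip_width: 0.056
gripper_force: 55.0
```

Call:
step_arm(
  deltas=[
    [[0,0,-0.06],0,70],
    [[0,0,-0.06],0,50],
    [[0,0,-0.06],0,25],
    [[0,0,-0.06],0,0],
    [[0,0,-0.06],0,0],
    [[0,0,-1],0,0],
    [[0,0,-3],0,0],
    [[0,0,-6],0,0],
    [[0,0,-9],0,0],
    [[0,0,-11],0,0],
    [[0,0,-11],0,0],
    [[0,0,-11],0,0],
  ],
)

```text
time: 30.5
ee_pos: [0.4983, 0.3769, 0.1921]
ee_rot: [-180.0, -0.0, 179.3]
contact_force: [0.2, -0.2, -0.3]
grip_width: 0.0854
gripper_force: 0.0
```

```bash
python3 - <<'E'
from h import *
s=capture("scene")
a=crop(s,380,220,100,100,4)
ring(s,a,.4985,.3772,.086,.058,4,(380,220));ring(s,a,.4985,.3772,.006,.094,4,(380,220))
b=crop(s,235,210,100,100,4);ring(s,b,.642,.048,.099,.066,4,(235,210));ring(s,b,.642,.048,.099,.038,4,(235,210));ring(s,b,.642,.048,.075,.091,4,(235,210))
cv2.imwrite("pics/c11.png",np.hstack([a,b]))
rel((.642,.048,.17),180)
E
```

```text
t 30.55 pos [0.498  0.3767 0.1916] rot [-1.7994e+02 -9.0000e-02  1.7927e+02] F [-0.4 -0.1 -0.8] w 0.0856 -> cm [-14.82 -32.68   2.17] turn -0.013 q6 [31. 29.  7. 68. -0. 32.]
```

View pics/c11.png

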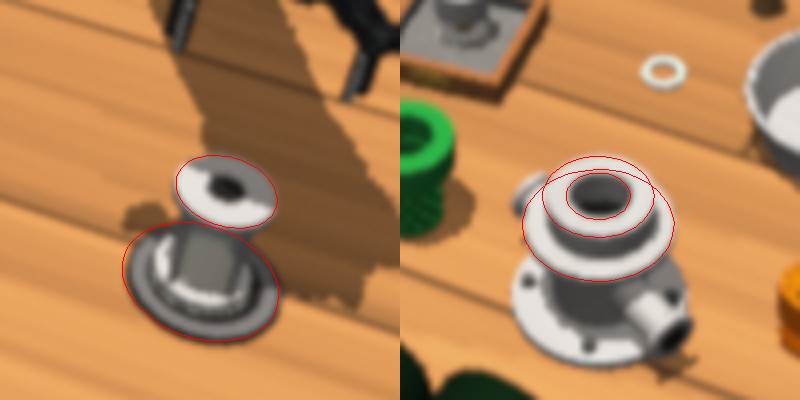

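Sight glass stands mid-mat; the basket ring fits (0.642, 0.048). I'll estimate the fingertip height from the last held picture before going low near the flange.

```bash
python3 - <<'E'
from h import *
s=capture("scene")
for z in(.227,.217,.212,.207,.202,.197,.192): print(z,[((proj(s,[x,y,z])-(225,150))*4).round(0).tolist() for x,y in((.653,.079),(.653,.09),(.653,.019))])
rel((.642,.048,.19),180)
E
```

```text
0.227 [[279.0, 301.0], [298.0, 307.0], [181.0, 268.0]]
0.217 [[279.0, 314.0], [297.0, 320.0], [181.0, 282.0]]
0.212 [[279.0, 321.0], [297.0, 327.0], [181.0, 289.0]]
0.207 [[279.0, 328.0], [297.0, 334.0], [181.0, 295.0]]
0.202 [[279.0, 334.0], [297.0, 341.0], [181.0, 302.0]]
0.197 [[278.0, 341.0], [297.0, 347.0], [182.0, 309.0]]
0.192 [[278.0, 348.0], [296.0, 354.0], [182.0, 315.0]]
t 30.6 pos [0.4979 0.3766 0.1914] rot [-1.7992e+02 -1.2000e-01  1.7926e+02] F [-0.7 -0.3 -0.4] w 0.0855 -> cm [-14.83 -32.67   0.15] turn -0.013 q6 [31. 29.  7. 68. -0. 32.]
```

Call:
step_arm(
  deltas=[
    [[-1.5,-3.3,0],0,0],
    [[-3,-6.6,0],0,0],
    [[-4.5,-9.9,0],0,0],
    [[-6,-13.2,0],0,0],
    [[-7.5,-16.5,0],0,0],
    [[-9,-19.8,0],0,0],
    [[-10.5,-23.1,0],0,0],
    [[-12,-26.4,0],0,0],
    [[-13.5,-29.7,0],0,0],
    [[-14.6,-32.4,0],0,0],
    [[-14.8,-32.7,0],0,0],
    [[-14.8,-32.7,0],0,0],
  ],
)

```text
time: 32.1
ee_pos: [0.6418, 0.0485, 0.1919]
ee_rot: [180.0, -0.1, 179.3]
contact_force: [-0.4, 0.4, -0.1]
grip_width: 0.0855
gripper_force: 0.0
```

Call:
step_arm(
  deltas=[
    [[0,0,0],0,0],
    [[0,0,0],0,0],
  ],
)

```text
time: 32.35
ee_pos: [0.642, 0.0492, 0.1928]
ee_rot: [180.0, -0.0, 179.3]
contact_force: [-0.2, 0.2, -0.8]
grip_width: 0.0854
gripper_force: 0.0
```

```bash
python3 -c "
from h import *
rel((.642,.048,.102),180)"
```

```text
t 32.35 pos [0.642  0.0492 0.1928] rot [ 1.8000e+02 -1.0000e-02  1.7935e+02] F [-0.2  0.2 -0.8] w 0.0854 -> cm [ 0.   -0.12  9.08] turn -0.011 q6 [-1. 31. 10. 69.  0. -1.]
```

Fingertips were only about 10–12 mm ahead of the TCP at that opening, so TCP at 0.095 keeps them clear of the flange.

Call:
step_arm(
  deltas=[
    [[0,-0.1,1],0,0],
    [[0,-0.1,2.5],0,0],
    [[0,-0.1,4],0,0],
    [[0,-0.1,5.5],0,0],
    [[0,-0.1,7],0,0],
    [[0,-0.1,8.5],0,0],
    [[0,-0.1,9.3],0,0],
    [[0,-0.1,9.8],0,0],
    [[0,-0.1,9.8],0,0],
  ],
)

```text
time: 33.48
ee_pos: [0.6424, 0.0472, 0.0947]
ee_rot: [-180.0, -0.0, 179.3]
contact_force: [0.4, 0.2, 0.1]
grip_width: 0.0853
gripper_force: 0.0
```

Call:
step_arm(
  deltas=[
    [[0,0,0],0,25],
    [[0,0,0],0,40],
    [[0,0,0],0,55],
    [[0,0,0],0,70],
    [[0,0,0],0,130],
    [[0,0,0],0,130],
    [[0,0,0],0,130],
  ],
  grip_force=50,
)

```text
time: 34.35
ee_pos: [0.643, 0.0475, 0.096]
ee_rot: [180.0, 0.1, 179.3]
contact_force: [-1.6, 0.6, 5.6]
grip_width: 0.0643
gripper_force: 55.6
```

Call:
step_arm(
  deltas=[
    [[0,0,-0.3],0,130],
    [[0,0,-1],0,130],
    [[0,0,-2],0,130],
    [[0,0,-3],0,130],
    [[0,0,-4],0,130],
    [[0,0,-5],0,130],
    [[0,0,-6],0,130],
    [[0,0,-7],0,130],
    [[0,0,-8],0,130],
    [[0,0,-9],0,130],
    [[0,0,-9],0,130],
  ],
)

```text
time: 35.72
ee_pos: [0.6432, 0.0472, 0.186]
ee_rot: [-180.0, 0.1, 179.3]
contact_force: [0.5, -0.8, -2.2]
grip_width: 0.0642
gripper_force: 55.7
```

```bash
python3 - <<'E'
from h import *
rel((.433,.131,.13),180)
s=capture("scene")
cv2.imwrite("pics/c12.png",crop(s,215,140,140,150,4))
E
```

```text
t 35.73 pos [0.6432 0.0472 0.186 ] rot [-1.7999e+02  1.3000e-01  1.7927e+02] F [ 0.5 -0.8 -2.2] w 0.0642 -> cm [21.14  8.11  5.55] turn -0.013 q6 [-1. 31. 10. 68. -0. -1.]
```

View pics/c12.png

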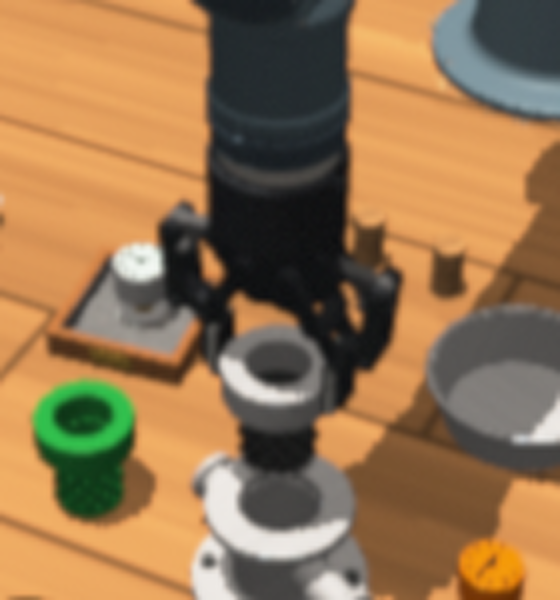

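The basket hangs clear of the body, level. Carrying it to the bowl.

Call:
step_arm(
  deltas=[
    [[0.7,0.3,0],0,130],
    [[2,0.8,0],0,130],
    [[4,1.5,0],0,130],
    [[6.2,2.4,0],0,130],
    [[8.5,3.3,0],0,130],
    [[10.8,4.2,0],0,130],
    [[13.1,5,0],0,130],
    [[15.4,5.9,0],0,130],
    [[17.6,6.8,0],0,130],
    [[19.6,7.5,0],0,130],
    [[20.9,8,0.5],0,130],
    [[21.1,8.1,1],0,130],
  ],
)

```text
time: 37.28
ee_pos: [0.4313, 0.1311, 0.1742]
ee_rot: [-180.0, -0.0, 179.3]
contact_force: [0.1, 0.2, -3.1]
grip_width: 0.064
gripper_force: 55.7
```

Call:
step_arm(
  deltas=[
    [[0,0,0.5],0,130],
    [[0,0,2],0,130],
    [[0,0,3.5],0,130],
    [[0,0,4.3],0,130],
    [[0,0,4.5],0,130],
    [[0,0,4.5],0,130],
  ],
)

```text
time: 38.02
ee_pos: [0.4328, 0.1308, 0.13]
ee_rot: [-180.0, 0.0, 179.3]
contact_force: [-0.2, -0.7, -3.1]
grip_width: 0.0647
gripper_force: 55.9
```

```bash
python3 -c "
from h import *
rel((.433,.131,.075),180)"
```

```text
t 38.02 pos [0.4328 0.1308 0.13  ] rot [-1.8000e+02  2.0000e-02  1.7926e+02] F [-0.2 -0.7 -3.1] w 0.0647 -> cm [-0.01  0.02  5.5 ] turn -0.013 q6 [  9.  12. -27.  50.  -0.  10.]
```

Call:
step_arm(
  deltas=[
    [[0,0,1],0,130],
    [[0,0,2.2],0,130],
    [[0,0,3.4],0,130],
    [[0,0,4.4],0,130],
    [[0,0,5],0,130],
    [[0,0,5.3],0,130],
    [[0,0,5.4],0,130],
    [[0,0,5.45],0,130],
    [[0,0,5.45],0,130],
  ],
)

```text
time: 39.15
ee_pos: [0.4327, 0.1309, 0.0755]
ee_rot: [-180.0, 0.0, 179.3]
contact_force: [0.8, 0.3, -3.4]
grip_width: 0.064
gripper_force: 55.9
```

Call:
step_arm(
  deltas=[
    [[0,0,0.05],0,130],
    [[0,0,0.1],0,130],
    [[0,0,0.15],0,130],
    [[0,0,0.15],0,130],
  ],
)

```text
time: 39.65
ee_pos: [0.4329, 0.1309, 0.075]
ee_rot: [-180.0, 0.1, 179.3]
contact_force: [-4.2, -1.5, 9.5]
grip_width: 0.0641
gripper_force: 57.1
```

Contact. Releasing and rising.

Call:
step_arm(
  deltas=[
    [[0,0,-0.06],0,50],
    [[0,0,-0.06],0,35],
    [[0,0,-0.06],0,15],
    [[0,0,-0.06],0,0],
    [[0,0,-0.06],0,0],
    [[0,0,-1],0,0],
    [[0,0,-3],0,0],
    [[0,0,-6],0,0],
    [[0,0,-10],0,0],
    [[0,0,-14],0,0],
    [[0,0,-16],0,0],
    [[0,0,-16],0,0],
  ],
)

```text
time: 41.15
ee_pos: [0.4338, 0.1311, 0.2359]
ee_rot: [180.0, 0.3, 179.3]
contact_force: [0.6, 0.2, 0.2]
grip_width: 0.0855
gripper_force: 0.0
```

```bash
python3 - <<'E'
from h import *
s=capture("scene");rel((.433,.131,.2))
a=crop(s,140,150,340,170,2.3)
for p in((.464,-.1475,.057,.04),(.459,-.3785,.045,.034),(.4985,.3772,.086,.058),(.433,.131,.078,.066),(.433,.131,.042,.128)):ring(s,a,*p,2.3,(140,150))
cv2.imwrite("pics/c13.png",a)
E
```

```text
t 41.2 pos [0.4329 0.131  0.2344] rot [1.7999e+02 1.0000e-01 1.7927e+02] F [-0.4 -0.1 -0.2] w 0.0854 -> cm [-0.    0.    3.44] turn 0 q6 [  9.   8. -17.  66.  -0.  10.]
```

View pics/c13.png

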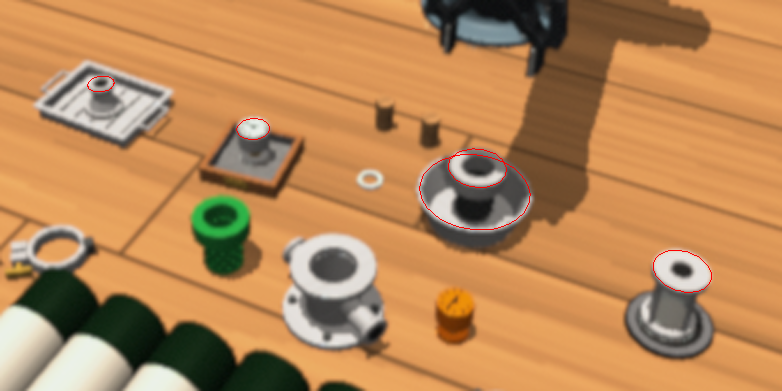

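All four parts stand upright in the middle of their places, the body and look-alikes are untouched, and the gripper is clear. Handing in.

```bash
python3 -c "
from rig import ticket
print(ticket.job_done())"
```

```text
the job is handed in; nothing more can be done
None
```

The job is handed in: the gauge is in the felt-lined case, the reducer in the rinse tray, the sight glass on the rubber mat and the basket in the soaking bowl, taken off in that order in about 41 s, each upright near the middle of its place and released (the hand-in returned no verdict).

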